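# Seat a pin in the V-groove length gauge

## Robot

A 6-joint arm with a two-finger parallel gripper is mounted at the origin on the work surface. World frame = base frame: x ahead of the robot, y to its left, z up, the work surface at z = 0. Lengths are in m, angles in rad, forces in N, time in s.
With the tool pointing down it reaches from about 0.3 to 0.875 m from the base axis. Payload 6.4 kg.
Tool frame: the origin (TCP) lies on the centre line of the jaws, within the pads' length; the fingertips stand ctrl.nose_length ahead of it and the grasp point (between the pads) lies 6 mm ahead of it (ctrl.nose_length is the distance from the TCP to the fingertips, in m); x points along the fingers, y is the direction in which the jaws open and shut, and the axes are right-handed (so a half turn about x gives the same grasp; the last joint's range is limited). The gripper opens to 85 mm and grips with 20 to 120 N. Pads are 22 mm wide; open, the fingers measure 114 mm over their backs; the gripper's body (76 mm by 85 mm) begins 54 mm behind the grasp point. The pads swing forward as they close: fully open they stand 13 mm farther back than shut.
Start: joints at [-0.206, 0.181, 1.607, -0, 1.354, -0.206], TCP at [0.575, 0, 0.256] pointing down, gripper open.
Joint ranges: [-2.99, 2.99], [-0.89, 2.07], [0.3, 2.58], [-1.14, 4.28], [0, 2.63], [-3.12, 3.12]. Speed limits (rad/s): [2.57, 2.57, 3.01, 3.14, 3.14, 3.14].

## Interface

Orientations are given as a unit quaternion [w, x, y, z].
In Python, from bench import telemetry, cams, workorder, spotter, ctrl gives the robot as it stands. The module is installed in compiled form; this text tells all that it offers.
- The arm moves only by the tool servo_tool, never from a script. Its argument "targets" is one flat list of numbers, 4 for each row, row after row: the shift along the tool's x, y, z in mm, then the turn about the tool's x in rad. A call has exactly 5 rows; each row shifts and turns the commanded pose from where the row before left it, along the tool's axes as they then stand; what a row does not reach is not made up. A row lasts 1/10 s, in which the tool goes at most 50 mm and 8.59 degrees, less where a joint would pass 70% of its speed; a pose out of reach is approached as far as the arm can. A call is refused whole if a number of a shift passes 50 or a number of a turn 0.15, either way. A call with a gripper value outside its range is refused whole. "fingers" is the finger opening in mm, from 0 to 85.4, set as the call begins (left out, the last holds). The fingers move at their own pace and stop on an object; the grip force is fixed at half the most. Time passes only in rows, so rows that do not move let the fingers close, or fill a call up. It gives the time, the measured TCP pose, the force and the opening at its end, in the units of the state.
- telemetry.get_obs(): the state, without advancing time (a new reading comes with each control period).
- cams.camera(name): name is "scene" or "side" or "wrist"; returns (picture, depth): 384x512x3 uint8, blue, green, red; 384x512 float32, m along the optical axis (not along the pixel's ray), 0 where there is no reading.
- cams.camera_params(name): a dict with "intrinsics" (3x3 intrinsics, pixels), "R" (3x3) and "t" (3): a world point X has camera coordinates R X + t; the wrist camera has in their place "mount" (4x4, takes a point from camera to tool coordinates, whose origin is the TCP and whose axes are the tool frame's). Camera axes: x right, y down, z forward; pixel columns grow to the right and rows downward; lengths in m; the calibration is good to about 2 mm. A picture is of the moment at which its call begins: read the wrist's pose just before it. camera_params takes no time and is no camera call.
- workorder.hand_in(): hands the job in, once; it reports no verdict.
Trained networks look in the newest picture that a camera, given by its name, has taken for a name from the list of things; names that differ only in an ending like _2 or _b are one class to them, and where a whole thing is asked for, a point or a joint stands for the part that bears it (a point fixed in the world has none). Each returns a list of dicts, best first, with "score" (0 to 1); they miss things now and then, are a little off and sometimes report something else, mostly with a low value. They report only what shows in the picture. A call takes as long as a camera call.
- spotter.search_frame(camera, thing): "pixel" ([column, row] in pixels, amid what is visible of it).
The state is a dict: "time_s": time; "q": joint angles; "dq": joint speeds; "joint_efforts": joint torques, N m; "eef_pos": TCP position; "eef_rot": TCP orientation; "wrist_force": force on the tool from outside, world axes, zero at the start; "torque": the same for the moment, N m; "opening": opening from 0.0 (shut) to 1.0 (fully open).
Only numpy, scipy, OpenCV 4.12 (cv2) and the standard library are available. Lean on these libraries where they do the work, as an engineer would, in place of code of your own. Each camera call takes 0.05 s, during which the arm holds its last target.

## Task

Take the steel pin from its black rest and lay it in the open end of the gauge's V-groove, then slide it along the groove, under the sprung bridge and into the stop housing, until it is fully home against the hard stop inside. Push gently, keep light pressure on the stop for a moment without ever ramming it, then let go and leave the pin lying there fully home. Leave the other things on the bench alone.

Things in the scene. Friction and masses are not known exactly. Their poses are not given: they have to be found in the camera images.
- pin: Plain solid steel cylinder, diameter 24 mm, length 80 mm, about 0.26 kg (0.2 to 0.34), both ends flat and alike. Origin at its centre, x axis along its length. It starts level in pin_rest.
- pin_rest: Fixed black plastic rest, 70 x 50 mm, base 6 mm high, with two notched ribs (8 mm thick, centred 26 mm either side of the middle, 36 mm wide, 25 mm high) that carry the pin along the rest's x axis, pin axis 33 mm above the bench. Between the ribs (44 mm apart) fingers have room on both sides of the pin. Origin under its centre.
- gauge: Fixed steel block with a 90-degree V-groove on top along its x, which points to the stop; origin at bench level below the groove. Groove x -130 to +135 mm, free for loading up to +20 mm. Block 56 mm wide, its shoulders 35 mm high, foot 90 mm wide. A pin in the groove has its axis 43 mm above the bench, so fingertips may straddle it reaching up to 6 mm below its axis, clear of the shoulders.
- bridge (a point): Middle of the underside, 64 mm above the bench, of a bridge over the groove: x 24 to 40 mm of the gauge, 74 mm wide, 84 mm high with its cap. A sprung ball-ended plunger hangs 2.5 mm below pin-top height and rides up on the pin: entering and then sliding on take some 3 to 7 N in all. The seated pin's tail end stands 7 to 31 mm short of the bridge and can be pushed from behind.
- stop_mouth (a point): Middle of the open mouth of the stop housing, at gauge x 60 mm, at pin-axis height (43 mm); the hood runs on to x 132 mm, 40 mm wide and 60 mm high inside, 76 mm high outside. The hard stop inside lies somewhere 13 to 37 mm beyond the mouth, set anew each time and not measured: it must be felt. Home, the pin's centre is at gauge x 33 to 57 mm.
- stop: Grey stop housing over the far end of the groove, fixed, 72 x 56 mm, origin at bench level at gauge x 96 mm; force on it includes the hard stop inside. Over 12 N of the pin on the stop is ramming; a light seating pressure is 3 to 10 N (on top of the sliding friction), kept for half a second. The force rises at once when the pin comes home.
- nose (a joint): Sprung round contact nose in front of the hard stop inside the housing: how far the pin has pushed it in, 0 (untouched) to 3 mm (pin home on the hard stop). Its spring is under 1 N, too weak to push the pin back.
- parts_tray: White plastic tray 130 x 90 x 35 mm with small parts, a bystander. Origin under its centre.
- bushing: Steel bushing, 48 mm diameter, 30 mm high, a bystander. Origin under its centre.
- caliper: Caliper lying flat, 200 mm long along its x, up to 15 mm high, a bystander. Origin under the middle of its beam.

How it is judged:
By the outcome, as a careful person would: the job done as asked, in the order asked, and still so for the second after the job is handed in, with the robot touching nothing.
It also fails if it takes over 67 s, if anything falls off the work surface, if the arm or the gripper's body presses on something with over 40 N, if the wrist force passes 120 N, or if a joint passes its speed limit or range.

## Working session

There is one attempt and no reset: what is moved stays moved. The work goes in short steps, Python scripts to look and compute and a tool call to move; the robot and the scene stay as the last step left them, time stands still between calls to the robot, and variables do not carry over. Pictures are saved under pics/ and viewed, and the job is handed in when it is done.

Besides the shell and the picture viewer there is one more tool, called after "Call:" as name(argument=value, ...) on one line, values as JSON. servo_tool: Moves the arm, as the interface text tells. Its arguments: {"type":"object","properties":{"targets":{"type":"array","items":{"type":"number"}},"fingers":{"type":"number"}},"required":["targets"]}

```bash
mkdir -p pics; cat > h.py <<'E'
import numpy as np, cv2
from bench import telemetry, cams, workorder, spotter, ctrl
from scipy.spatial.transform import Rotation as Ro
def tool():
    o=telemetry.get_obs(); w,x,y,z=o["eef_rot"]
    T=np.eye(4);T[:3,:3]=Ro.from_quat([x,y,z,w]).as_matrix();T[:3,3]=o["eef_pos"];return o,T
def cam(name):
    o,T=tool(); p,d=cams.camera(name); P=cams.camera_params(name); K=np.array(P["intrinsics"])
    if name=="wrist": C=T@np.array(P["mount"])
    else:
        C=np.eye(4);R=np.array(P["R"]);C[:3,:3]=R.T;C[:3,3]=-R.T@np.array(P["t"])
    return p,d,K,C
def cloud(d,K,C):
    v,u=np.mgrid[:d.shape[0],:d.shape[1]]
    r=np.stack([(u-K[0,2])/K[0,0]*d,(v-K[1,2])/K[1,1]*d,d],-1)
    return r@C[:3,:3].T+C[:3,3]
E
python3 - <<'E'
from h import *
o,T=tool();print(o);print(T.round(3),ctrl.nose_length)
for n in["scene","side"]:
    p,d,K,C=cam(n);cv2.imwrite(f"pics/{n}0.png",p);np.savez(f"{n}0.npz",p=p,d=d,K=K,C=C);W=cloud(d,K,C)
    print(n,C.round(3).tolist())
    for t in["pin","pin_rest","gauge","bridge","stop","parts_tray","bushing","caliper"]:
        for r in spotter.search_frame(n,t)[:2]:
            u,v=map(int,np.round(r["pixel"]));print(t,r["pixel"],round(r["score"],2),W[v,u].round(3))
E
```

```text
{'time_s': 0.0, 'q': array([-2.06284407e-01,  1.81536886e-01,  1.60800488e+00, -9.83532300e-06,
        1.35377478e+00, -2.06293600e-01]), 'dq': array([ 0.00091577,  0.00058305, -0.00023322,  0.00077978, -0.00016107,
       -0.00065498]), 'joint_efforts': array([ 3.41415571e-04, -4.44869328e+01, -3.51340663e+01, -2.51131587e-04,
        9.11703974e-03,  3.43231875e-05]), 'eef_pos': array([5.74498788e-01, 1.28471256e-04, 2.55387949e-01]), 'eef_rot': array([ 0.49949439,  0.49966058,  0.5005109 , -0.50033339]), 'wrist_force': array([ 0.86770691, -0.14253797, -0.30378461]), 'torque': array([0.01829418, 0.00482066, 0.04014079]), 'opening': 0.9995175650146284}
[[-0.002  1.     0.     0.574]
 [ 0.     0.    -1.     0.   ]
 [-1.    -0.002 -0.     0.255]
 [ 0.     0.     0.     1.   ]] 0.025
scene [[0.766, 0.52, -0.377, 1.08], [0.642, -0.633, 0.433, -0.477], [-0.014, -0.574, -0.819, 1.039], [0.0, 0.0, 0.0, 1.0]]
pin [118.7, 286.7] 0.78 [ 0.538 -0.345  0.04 ]
pin_rest [124.4, 295.3] 0.63 [ 0.544 -0.347  0.005]
gauge [213.6, 212.1] 0.78 [ 0.563 -0.056  0.033]
bridge [209.0, 208.0] 0.97 [ 0.539 -0.051  0.022]
stop [235.5, 178.0] 0.63 [0.551 0.044 0.063]
parts_tray [286.7, 106.9] 0.75 [0.459 0.378 0.004]
bushing [341.0, 122.6] 0.81 [0.628 0.419 0.012]
bushing [210.6, 207.3] 0.41 [ 0.544 -0.048  0.027]
caliper [271.9, 270.4] 0.7 [ 0.772 -0.081  0.013]
side [[-0.856, -0.379, 0.352, 0.238], [-0.517, 0.599, -0.611, 0.717], [0.021, -0.705, -0.709, 0.865], [0.0, 0.0, 0.0, 1.0]]
pin [343.7, 134.8] 0.43 [ 0.524 -0.34   0.038]
pin_rest [341.6, 144.7] 0.57 [ 0.515 -0.311  0.024]
gauge [285.4, 203.7] 0.94 [0.533 0.023 0.063]
bridge [286.4, 204.6] 0.87 [0.529 0.024 0.062]
stop [273.7, 215.0] 0.65 [0.537 0.071 0.066]
parts_tray [232.2, 347.0] 0.6 [0.462 0.373 0.002]
caliper [222.6, 160.1] 0.56 [ 0.779 -0.075  0.016]
caliper [286.5, 203.6] 0.24 [0.529 0.024 0.066]
```

View pics/scene0.png

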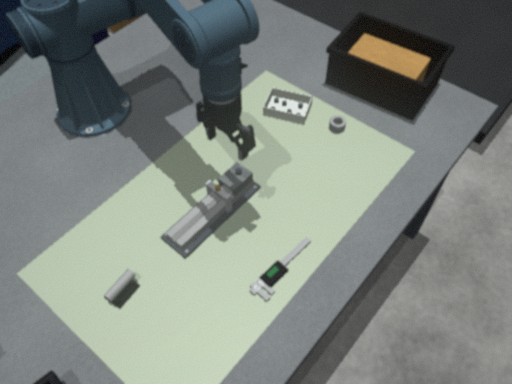

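View pics/side0.png

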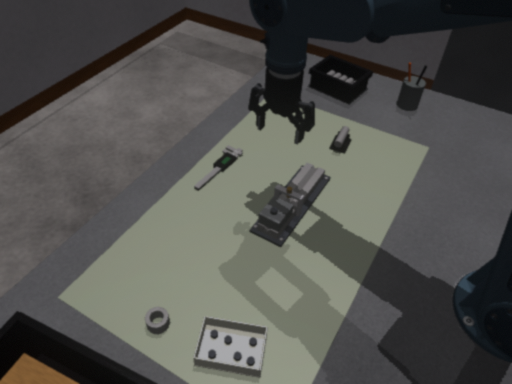

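```bash
python3 - <<'E'
from h import *
for n in["scene","side"]:
    z=np.load(n+"0.npz");W=cloud(z["d"],z["K"],z["C"]).reshape(-1,3);ok=z["d"].ravel()>0;W=W[ok]
    def rect(name,m):
        P=W[m]
        if len(P)<15:print(name,len(P));return
        r=cv2.minAreaRect((P[:,:2]*1000).astype(np.float32));print(n,name,len(P),r, P.mean(0).round(4))
    near=lambda c,r:np.hypot(W[:,0]-c[0],W[:,1]-c[1])<r
    c=(.535,-.34)
    print("bench z",np.median(W[near((.4,-.1),.05)][:,2]))
    rect("pin top",near(c,.07)&(W[:,2]>.036))
    rect("rest",near(c,.07)&(W[:,2]>.004)&(W[:,2]<.012))
    g=near((.55,0),.25)&(W[:,2]<.1)
    rect("shoulder",g&(abs(W[:,2]-.035)<.003))
    rect("hood",g&(abs(W[:,2]-.076)<.003))
    rect("bridge",g&(abs(W[:,2]-.084)<.003))
E
```

```text
bench z -0.0009116623784689581
scene pin top 319 ((532.0792846679688, -338.9412536621094), (25.120973587036133, 81.10791015625), 7.515655040740967) [ 0.5332 -0.3408  0.0414]
scene rest 188 ((543.4112548828125, -333.82080078125), (104.33137512207031, 105.41996002197266), 72.38536071777344) [ 0.544  -0.3438  0.006 ]
scene shoulder 786 ((541.0435180664062, -47.22114562988281), (260.6982116699219, 72.88428497314453), 88.37158966064453) [ 0.5419 -0.0853  0.034 ]
scene hood 41 ((548.926513671875, 18.39859390258789), (92.08221435546875, 49.363983154296875), 73.64561462402344) [0.5423 0.0224 0.0751]
bridge 11
bench z 0.0004345604111295476
side pin top 136 ((530.53759765625, -337.4665832519531), (21.93799591064453, 83.45299530029297), 6.0826520919799805) [ 0.5294 -0.333   0.042 ]
side rest 126 ((525.9371948242188, -330.1856689453125), (112.38099670410156, 102.9883041381836), 16.40378189086914) [ 0.5244 -0.3321  0.0064]
side shoulder 653 ((537.9066162109375, -41.37532043457031), (267.2823181152344, 66.80079650878906), 89.87962341308594) [ 0.5385 -0.0801  0.0346]
side hood 81 ((542.112060546875, 27.069259643554688), (69.67332458496094, 89.62091827392578), 0.7059558033943176) [0.5432 0.0241 0.075 ]
side bridge 17 ((541.9959716796875, -11.751166343688965), (10.956693649291992, 10.438827514648438), 74.60133361816406) [ 0.5416 -0.0116  0.0838]
```

```bash
python3 - <<'E'
from h import *
p,d,K,C=cam("wrist");cv2.imwrite("pics/w0.png",p);np.savez("w0.npz",p=p,d=d,K=K,C=C);print(C.round(3),K[0,0])
E
```

```text
[[ 1.    -0.001 -0.     0.574]
 [-0.001 -0.962 -0.272  0.07 ]
 [-0.     0.272 -0.962  0.374]
 [ 0.     0.     0.     1.   ]] 293.33100477412773
```

View pics/w0.png

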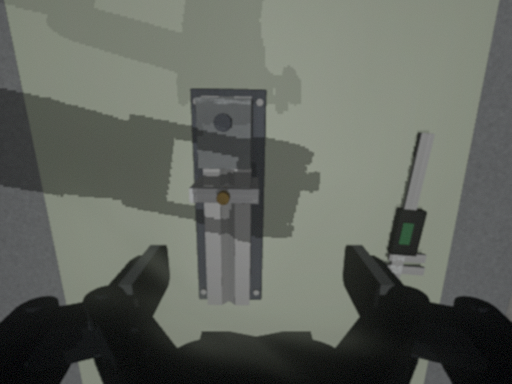

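```bash
python3 - <<'E'
from h import *
z=np.load("w0.npz");d=z["d"];W=cloud(d,z["K"],z["C"])
m=np.zeros(d.shape,bool);m[80:320,180:280]=1;m&=d>0
P=W[m]
def rect(n,s):
    r=cv2.minAreaRect((P[s][:,:2]*1000).astype(np.float32));print(n,s.sum(),np.round(r[0],1),np.round(r[1],1),round(r[2],2),P[s].mean(0).round(4))
for n,z0,t in[("sh",.035,.0025),("hood",.076,.003),("cap",.084,.003),("foot",.008,.005),("block",.05,.044)]:rect(n,abs(P[:,2]-z0)<t)
print(np.histogram(P[:,2],bins=np.arange(-.005,.095,.005)))
# groove: valley line. for slices in y, height profile
for y0 in np.arange(-.17,-.02,.02):
    s=abs(P[:,1]-y0)<.01
    Q=P[s]; q=Q[(Q[:,2]>.012)]
    b=np.arange(.5,.59,.004);i=np.digitize(q[:,0],b)
    prof=[round(1000*q[i==k][:,2].mean()) if (i==k).any() else -1 for k in range(1,len(b))]
    sh=q[abs(q[:,2]-.035)<.0025]
    print(round(y0,3),prof,"edges",sh[:,0].min().round(4),sh[:,0].max().round(4))
E
```

```text
sh 4178 [539.4 -42.7] [264.8  72.4] 89.64 [ 0.5383 -0.0812  0.0346]
hood 337 [538.3  26.1] [73.  90.6] 1.34 [0.5414 0.0459 0.0755]
cap 142 [539.9 -12.8] [13.3 13. ] 2.26 [ 0.5397 -0.0126  0.0838]
foot 4326 [538.9 -40.9] [286.6  90.3] 89.01 [ 0.5484 -0.0233  0.0099]
block 14937 [538.8 -42.1] [284.2  90.3] 89.01 [ 0.5421 -0.0239  0.0382]
(array([2709, 6254, 2453, 1914,   25,   31,  774, 3397, 1256,   16,   17,
         18,   25,  378, 3345,  892,  253,  135,    8]), array([-0.005,  0.   ,  0.005,  0.01 ,  0.015,  0.02 ,  0.025,  0.03 ,
        0.035,  0.04 ,  0.045,  0.05 ,  0.055,  0.06 ,  0.065,  0.07 ,
        0.075,  0.08 ,  0.085,  0.09 ]))
-0.17 [13, -1, 35, 35, 34, 35, 34, 32, 29, 27, 31, 34, 35, 35, 34, 35, 18, 13, 13, 13, -1, -1] edges 0.5088 0.5638
-0.15 [-1, -1, 34, 35, 35, 35, 35, 33, 29, 27, 31, 34, 35, 35, 35, 35, 29, -1, -1, -1, -1, -1] edges 0.5095 0.564
-0.13 [-1, -1, 34, 35, 35, 35, 35, 33, 29, 27, 30, 34, 35, 35, 35, 35, 35, -1, -1, -1, -1, -1] edges 0.5095 0.5655
-0.11 [-1, -1, 35, 35, 35, 35, 35, 33, 30, 27, 30, 34, 35, 35, 35, 35, 35, -1, -1, -1, -1, -1] edges 0.5101 0.5656
-0.09 [-1, -1, 35, 35, 35, 35, 35, 34, 30, 27, 30, 34, 35, 35, 35, 35, 34, -1, -1, -1, -1, -1] edges 0.5102 0.5658
-0.07 [-1, -1, 35, 35, 35, 35, 35, 34, 30, 27, 29, 33, 35, 35, 35, 35, 35, 12, -1, -1, -1, -1] edges 0.5108 0.5659
-0.05 [-1, -1, 34, 35, 35, 35, 35, 34, 31, 27, 29, 33, 35, 35, 35, 35, 31, -1, -1, -1, -1, -1] edges 0.5107 0.5661
-0.03 [72, 71, 44, 37, 41, 39, 42, 41, 31, 27, 29, 40, 41, 40, 41, 40, 39, 71, 72, -1, -1, -1] edges 0.5113 0.5661
```

Call:
servo_tool(targets=[0,-7,49,0,0,-7,49,0,0,-7,49,0,0,-7,49,0,0,-7,49,0])

```text
time_s: 1.45
eef_pos: [0.5395, -0.2468, 0.2565]
eef_rot: [0.5, 0.5, 0.5, -0.5]
wrist_force: [1.1, 0.4, -0.5]
opening: 0.999
```

Call:
servo_tool(targets=[20,-7,43,0,25,0,40,0,25,0,0,0,20,0,0,0,0,0,0,0])

```text
time_s: 1.95
eef_pos: [0.531, -0.327, 0.1625]
eef_rot: [0.497, 0.5, 0.502, -0.5]
wrist_force: [-0.2, 0.7, 0.3]
opening: 1.001
```

```bash
python3 - <<'E'
from h import *
o,T=tool();print(T.round(4),o["time_s"],o["wrist_force"])
p,d,K,C=cam("wrist");cv2.imwrite("pics/w1.png",p);np.savez("w1.npz",p=p,d=d,K=K,C=C)
print([ (t,spotter.search_frame("wrist",t)[:1]) for t in("pin","pin_rest")])
W=cloud(d,K,C);m=(d>0)&(np.hypot(W[...,0]-.533,W[...,1]+.339)<.06);P=W[m]
for n,a,b in[("top",.041,.05),("pin",.037,.05),("all",.004,.05),("base",.004,.01)]:
    s=(P[:,2]>a)&(P[:,2]<b);r=cv2.minAreaRect((P[s][:,:2]*1000).astype(np.float32));print(n,s.sum(),np.round(r[0],1),np.round(r[1],1),round(r[2],2),P[s].mean(0).round(4))
s=(P[:,2]>.041)&(P[:,2]<.05);Q=P[s][:,:2];c=Q.mean(0);v=np.linalg.svd(Q-c,full_matrices=0)[2][0];print(c,v, ((Q-c)@v).min(),((Q-c)@v).max())
E
```

```text
[[-0.0051  1.     -0.001   0.531 ]
 [ 0.0046 -0.001  -1.     -0.327 ]
 [-1.     -0.0051 -0.0046  0.1625]
 [ 0.      0.      0.      1.    ]] 1.95 [-0.24490014  0.7472013   0.25114725]
[('pin', [{'pixel': [252.4, 208.2], 'score': 0.89}]), ('pin_rest', [{'pixel': [263.5, 204.1], 'score': 0.64}])]
top 1700 [ 528.3 -338. ] [18.5 80.4] 6.39 [ 0.5279 -0.3359  0.0436]
pin 2230 [ 528.2 -338. ] [22.  80.4] 6.21 [ 0.5282 -0.3356  0.0426]
all 4120 [ 528.1 -338. ] [50.  80.4] 6.09 [ 0.5288 -0.3365  0.0286]
base 1358 [ 528.3 -340.6] [50.  69.5] 6.1 [ 0.5299 -0.3389  0.006 ]
[ 0.52794727 -0.33586706] [ 0.1089447  -0.99404781] -0.0380551115763254 0.042305126838900614
```

View pics/w1.png

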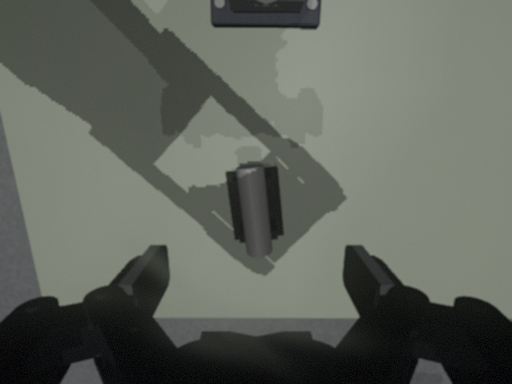

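Call:
servo_tool(targets=[20,0,0,-0.107,20,0,0,0,0,0,0,0,0,0,0,0,0,0,0,0], fingers=50)

```text
time_s: 2.6
eef_pos: [0.5341, -0.3286, 0.1284]
eef_rot: [0.527, 0.472, 0.525, -0.473]
wrist_force: [-0.1, -0.1, 0.6]
opening: 0.583
```

```bash
python3 - <<'E'
from h import *
print([(a,getattr(ctrl,a)) for a in dir(ctrl) if a[0]!='_'])
p,d,K,C=cam("wrist");cv2.imwrite("pics/w2.png",p)
o,T=tool();print(T.round(4),o["time_s"],o["opening"])
W=cloud(d,K,C);m=(d>0)&(np.hypot(W[...,0]-.53,W[...,1]+.339)<.05);P=W[m]
for n,a,b in[("top",.041,.05),("pin",.037,.05),("base",.004,.01)]:
    s=(P[:,2]>a)&(P[:,2]<b);r=cv2.minAreaRect((P[s][:,:2]*1000).astype(np.float32));print(n,s.sum(),np.round(r[0],1),np.round(r[1],1),round(r[2],2),P[s].mean(0).round(4))
    q=T[:3,:3].T@(np.array([r[0][0]/1e3,r[0][1]/1e3,.033])-T[:3,3]);print("tool",q.round(4))
print("top z",np.percentile(P[:,2],[95,99]))
E
```

```text
[('MotionError', <class 'bench.MotionError'>), ('nose_length', 0.025)]
[[ 0.0023  0.9943  0.1069  0.534 ]
 [-0.0021  0.1069 -0.9943 -0.3286]
 [-1.      0.0021  0.0023  0.1283]
 [ 0.      0.      0.      1.    ]] 2.65 0.589012374515071
top 2256 [ 528.3 -338.2] [19.6 80.7] 5.67 [ 0.528  -0.3355  0.0436]
tool [ 0.0953 -0.0068  0.0086]
pin 2940 [ 528.2 -338.2] [22.4 80.8] 6.42 [ 0.528  -0.3353  0.0427]
tool [ 0.0953 -0.007   0.0086]
base 1701 [ 528.3 -340.3] [50.1 69.4] 6.13 [ 0.5293 -0.3386  0.006 ]
tool [ 0.0953 -0.0071  0.0108]
top z [0.19823123 0.20100451]
```

View pics/w2.png

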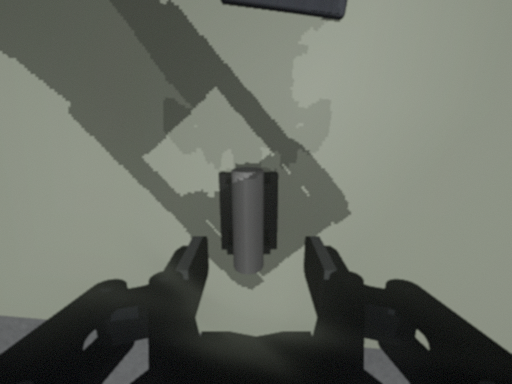

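Call:
servo_tool(targets=[0,-7,10,0,30,0,0,0,30,0,0,0,14,0,0,0,0,0,0,0], fingers=50)

```text
time_s: 3.15
eef_pos: [0.5256, -0.3381, 0.0502]
eef_rot: [0.524, 0.473, 0.527, -0.473]
wrist_force: [0.6, 0.5, 0.2]
opening: 0.582
```

```bash
python3 - <<'E'
from h import *
p,d,K,C=cam("wrist");cv2.imwrite("pics/w3.png",p)
o,T=tool();print(T.round(4),o["time_s"],o["wrist_force"])
np.savez("w3.npz",p=p,d=d,K=K,C=C)
W=cloud(d,K,C); Q=(W-T[:3,3])@T[:3,:3]
m=(d>0)&(abs(abs(Q[...,1])-.025)<.03)&(abs(Q[...,2])<.02)&(d<.2)
print(np.percentile(Q[m][:,0],[50,95,99,100]),Q[m][:,1].min(),Q[m][:,1].max(),m.sum())
E
```

```text
[[-1.100e-03  9.943e-01  1.065e-01  5.266e-01]
 [ 9.000e-04  1.065e-01 -9.943e-01 -3.388e-01]
 [-1.000e+00 -1.000e-03 -1.000e-03  5.190e-02]
 [ 0.000e+00  0.000e+00  0.000e+00  1.000e+00]] 3.2 [ 0.14003588 -0.29334035  0.58701473]
[-0.03513362  0.05139788  0.05219113  0.0534926 ] -0.054991226856015596 0.054999679079732605 42971
```

View pics/w3.png

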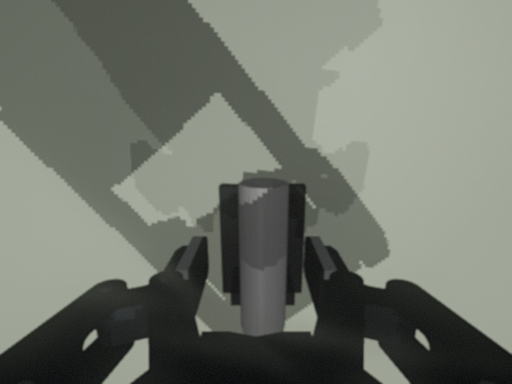

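```bash
python3 - <<'E'
from h import *
z=np.load("w3.npz");d=z["d"];C=z["C"];W=cloud(d,z["K"],C);o,T=tool();print(T[:3,3],o["time_s"])
M=np.array(cams.camera_params("wrist")["mount"]);Q=cloud(d,z["K"],M)
print(M.round(4).tolist())
for v in(236,242,250,260):
    print(v,[(u,tuple((Q[v,u]*1000).round(0))) for u in(186,192,198,203,256,262,268,309,314,320,326)])
P=W[(d>0)&(W[...,2]>.037)&(W[...,2]<.05)&(abs(W[...,0]-.53)<.04)&(abs(W[...,1]+.33)<.06)]
r=cv2.minAreaRect((P[:,:2]*1000).astype(np.float32));print(r)
E
```

```text
[ 0.52662936 -0.33882163  0.05193   ] 3.2
[[-0.0, -0.2724, 0.9622, -0.1176], [1.0, -0.0009, -0.0002, -0.0005], [0.0009, 0.9622, 0.2724, -0.0699], [0.0, 0.0, 0.0, 1.0]]
236 [(186, (np.float64(50.0), np.float64(-44.0), np.float64(2.0))), (192, (np.float64(17.0), np.float64(-32.0), np.float64(-12.0))), (198, (np.float64(18.0), np.float64(-29.0), np.float64(-12.0))), (203, (np.float64(17.0), np.float64(-27.0), np.float64(-12.0))), (256, (np.float64(6.0), np.float64(-0.0), np.float64(-17.0))), (262, (np.float64(5.0), np.float64(2.0), np.float64(-17.0))), (268, (np.float64(6.0), np.float64(5.0), np.float64(-17.0))), (309, (np.float64(18.0), np.float64(26.0), np.float64(-12.0))), (314, (np.float64(18.0), np.float64(28.0), np.float64(-12.0))), (320, (np.float64(50.0), np.float64(39.0), np.float64(2.0))), (326, (np.float64(52.0), np.float64(43.0), np.float64(3.0)))]
242 [(186, (np.float64(50.0), np.float64(-44.0), np.float64(6.0))), (192, (np.float64(10.0), np.float64(-31.0), np.float64(-12.0))), (198, (np.float64(9.0), np.float64(-28.0), np.float64(-12.0))), (203, (np.float64(12.0), np.float
[... 1270 characters left out ...]
loat64(-27.0), np.float64(-12.0))), (198, (np.float64(-2.0), np.float64(-26.0), np.float64(-9.0))), (203, (np.float64(8.0), np.float64(-25.0), np.float64(-4.0))), (256, (np.float64(6.0), np.float64(-0.0), np.float64(-5.0))), (262, (np.float64(6.0), np.float64(2.0), np.float64(-5.0))), (268, (np.float64(6.0), np.float64(5.0), np.float64(-5.0))), (309, (np.float64(6.0), np.float64(24.0), np.float64(-5.0))), (314, (np.float64(-5.0), np.float64(24.0), np.float64(-10.0))), (320, (np.float64(-7.0), np.float64(26.0), np.float64(-12.0))), (326, (np.float64(-8.0), np.float64(29.0), np.float64(-12.0)))]
((528.0203857421875, -337.37396240234375), (64.8758773803711, 74.2122802734375), 44.03962707519531)
```

Call:
servo_tool(targets=[0,2,0,0,0,0,0,0,0,0,0,0,0,0,0,0,0,0,0,0], fingers=15)

```text
time_s: 3.7
eef_pos: [0.5293, -0.3397, 0.0546]
eef_rot: [0.527, 0.472, 0.525, -0.473]
wrist_force: [-4.8, -0.3, 5.5]
opening: 0.253
```

Call:
servo_tool(targets=[0,0,0,0,0,0,0,0,-3,0,0,0,-5,0,0,0,0,0,0,0])

```text
time_s: 4.2
eef_pos: [0.5298, -0.3387, 0.0614]
eef_rot: [0.527, 0.473, 0.525, -0.472]
wrist_force: [0.4, 0.4, -1.7]
opening: 0.253
```

```bash
python3 - <<'E'
from h import *
p,d,K,C=cam("wrist");cv2.imwrite("pics/w4.png",p)
o,T=tool();print(T.round(4),o["time_s"],o["wrist_force"],o["opening"])
E
```

```text
[[ 1.000e-03  9.943e-01  1.070e-01  5.296e-01]
 [-7.000e-04  1.070e-01 -9.943e-01 -3.386e-01]
 [-1.000e+00  9.000e-04  8.000e-04  6.090e-02]
 [ 0.000e+00  0.000e+00  0.000e+00  1.000e+00]] 4.25 [-0.51020317 -0.41959363 -3.20092832] 0.25292462038900415
```

View pics/w4.png

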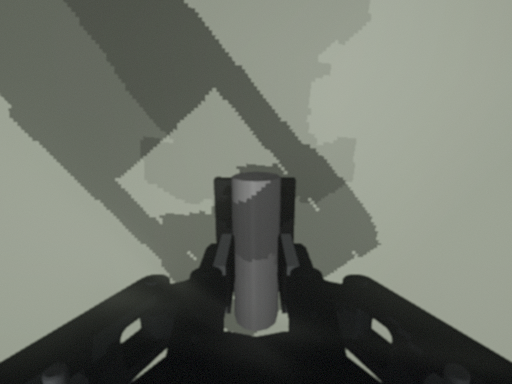

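Call:
servo_tool(targets=[-30,0,0,0.124,-30,0,0,0,0,4,-40,0,0,0,-40,0,0,0,-40,0])

```text
time_s: 4.75
eef_pos: [0.535, -0.2173, 0.1204]
eef_rot: [0.496, 0.505, 0.495, -0.504]
wrist_force: [-0.6, 0.6, -3.4]
opening: 0.248
```

Call:
servo_tool(targets=[0,0,-40,0,0,0,-40,0,0,0,-28,0,0,0,0,0,0,0,0,0])

```text
time_s: 5.25
eef_pos: [0.5371, -0.1099, 0.1203]
eef_rot: [-0.496, -0.504, -0.496, 0.504]
wrist_force: [-0.0, -0.0, -2.2]
opening: 0.249
```

```bash
python3 - <<'E'
from h import *
p,d,K,C=cam("wrist");cv2.imwrite("pics/w5.png",p);np.savez("w5.npz",p=p,d=d,K=K,C=C)
o,T=tool();print(T.round(4),o["time_s"],o["wrist_force"],o["opening"])
W=cloud(d,K,C);P=W[d>0]
s=(abs(P[:,0]-.538)<.04)&(abs(P[:,1]+.06)<.04)
for y0 in np.arange(-.06,-.02,.01):
    q=P[(abs(P[:,1]-y0)<.005)&(abs(P[:,0]-.538)<.035)&(abs(P[:,2]-.031)<.008)]
    g=q[q[:,2]<.032]; sh=q[abs(q[:,2]-.035)<.0025]
    print(y0.round(3),len(g),g[:,0].mean().round(4),sh[:,0].min().round(4),sh[:,0].max().round(4))
# pin in hand
M=np.array(cams.camera_params("wrist")["mount"]);Q=cloud(d,K,M)
m=(d>0)&(abs(Q[...,1])<.0125)&(Q[...,0]>.003)&(Q[...,0]<.02)&(abs(Q[...,2])<.06)
q=Q[m];r=cv2.minAreaRect((q[:,[1,2]]*1000).astype(np.float32));print(r,np.percentile(q[:,0],[1,5,50]))
for v in range(150,340,12):print(v,(Q[v,250:262:4]*1000).round(0).tolist())
E
```

```text
[[ 4.000e-04  9.999e-01 -1.640e-02  5.372e-01]
 [-5.000e-04 -1.640e-02 -9.999e-01 -1.108e-01]
 [-1.000e+00  4.000e-04  5.000e-04  1.204e-01]
 [ 0.000e+00  0.000e+00  0.000e+00  1.000e+00]] 5.3 [ 0.59254476 -0.86460978 -2.93178558] 0.2510917095004928
-0.06 256 0.539 0.5111 0.5669
-0.05 257 0.5393 0.511 0.5672
-0.04 268 0.5395 0.5114 0.5672
-0.03 277 0.5395 0.5114 0.5675
((-0.0758504867553711, -1.3497695922851562), (24.950971603393555, 81.07476806640625), 0.3011678457260132) [0.00614359 0.00947633 0.01136431]
150 [[89.0, -5.0, -46.0], [91.0, -2.0, -46.0], [94.0, 1.0, -45.0]]
162 [[89.0, -5.0, -38.0], [91.0, -2.0, -37.0], [94.0, 1.0, -37.0]]
174 [[24.0, -3.0, -42.0], [24.0, -1.0, -42.0], [25.0, 0.0, -42.0]]
186 [[11.0, -3.0, -39.0], [10.0, -1.0, -39.0], [10.0, 0.0, -39.0]]
198 [[10.0, -3.0, -33.0], [9.0, -1.0, -34.0], [10.0, 0.0, -33.0]]
210 [[11.0, -3.0, -27.0], [10.0, -1.0, -28.0], [10.0, 0.0, -28.0]]
222 [[10.0, -3.0, -22.0], [10.0, -1.0, -22.0], [10.0, 0.0, -22.0]]
234 [[11.0, -3.0, -15.0], [10.0, -1.0, -16.0], [10.0, 0.0, -16.0]]
246 [[10.0, -3.0, -10.0], [10.0, -1.0, -10.0], [10.0, 0.0, -10.0]]
258 [[11.0, -3.0, -3.0], [10.0, -2.0, -3.0], [9.0, 0.0, -4.0]]
270 [[11.0, -3.0, 3.0], [10.0, -2.0, 3.0], [10.0, 0.0, 3.0]]
282 [[11.0, -4.0, 10.0], [10.0, -2.0, 9.0], [10.0, 0.0, 9.0]]
294 [[10.0, -4.0, 16.0], [10.0, -2.0, 16.0], [11.0, 0.0, 17.0]]
306 [[11.0, -4.0, 24.0], [10.0, -2.0, 23.0], [11.0, 0.0, 24.0]]
318 [[10.0, -4.0, 31.0], [10.0, -2.0, 31.0], [10.0, 0.0, 30.0]]
330 [[120.0, -6.0, 130.0], [10.0, -2.0, 37.0], [12.0, 0.0, 39.0]]
```

View pics/w5.png

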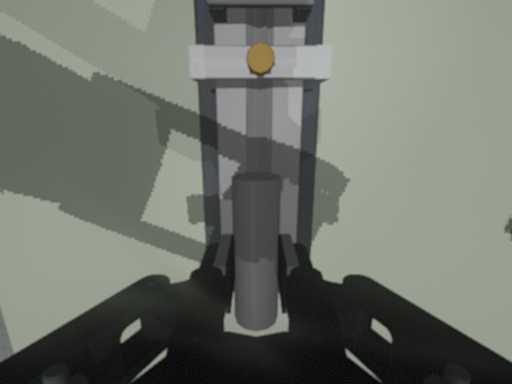

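Call:
servo_tool(targets=[25,1,0,0,20,0,0,0,5,0,0,0,2,0,0,0,0,0,0,0])

```text
time_s: 5.8
eef_pos: [0.5384, -0.1114, 0.0688]
eef_rot: [0.496, 0.505, 0.495, -0.504]
wrist_force: [-0.4, -0.4, -2.8]
opening: 0.252
```

Call:
servo_tool(targets=[1,0,0,0,1,0,0,0,0.5,0,0,0,0,0,0,0,0,0,0,0])

```text
time_s: 6.3
eef_pos: [0.5381, -0.1106, 0.0659]
eef_rot: [0.496, 0.504, 0.496, -0.504]
wrist_force: [0.2, 0.0, -1.8]
opening: 0.252
```

Call:
servo_tool(targets=[0.5,0,0,0,0.5,0,0,0,0,0,0,0,0,0,0,0,0,0,0,0])

```text
time_s: 6.8
eef_pos: [0.5385, -0.1107, 0.0652]
eef_rot: [0.496, 0.504, 0.495, -0.504]
wrist_force: [1.9, -0.6, -0.4]
opening: 0.25
```

Call:
servo_tool(targets=[0.5,0,0,0,0.5,0,0,0,0,0,0,0,0,0,0,0,0,0,0,0])

```text
time_s: 7.3
eef_pos: [0.5389, -0.1108, 0.0647]
eef_rot: [0.496, 0.505, 0.495, -0.504]
wrist_force: [2.7, 1.9, 4.6]
opening: 0.25
```

Call:
servo_tool(targets=[0,0,0,0,0,0,0,0,0,0,0,0,0,0,0,0,0,0,0,0], fingers=45)

```text
time_s: 7.8
eef_pos: [0.5377, -0.1106, 0.0636]
eef_rot: [-0.496, -0.504, -0.496, 0.504]
wrist_force: [0.6, -0.2, 0.5]
opening: 0.523
```

Call:
servo_tool(targets=[-10,0,0,0,-20,0,0,0,-20,0,15,0,0,0,15,0,0,0,0,0])

```text
time_s: 8.3
eef_pos: [0.538, -0.1426, 0.1146]
eef_rot: [0.496, 0.505, 0.494, -0.505]
wrist_force: [0.1, 0.7, -0.2]
opening: 0.526
```

```bash
python3 - <<'E'
from h import *
p,d,K,C=cam("wrist");cv2.imwrite("pics/w6.png",p);np.savez("w6.npz",p=p,d=d,K=K,C=C)
o,T=tool();print(T.round(4),o["time_s"],o["wrist_force"],o["opening"])
W=cloud(d,K,C);P=W[d>0]
q=P[(abs(P[:,0]-.538)<.03)&(P[:,1]>-.2)&(P[:,1]<-.04)&(P[:,2]>.045)&(P[:,2]<.065)]
r=cv2.minAreaRect((q[:,[0,1]]*1000).astype(np.float32));print(r,np.percentile(q[:,2],[50,95]))
E
```

```text
[[-1.000e-04  9.998e-01 -1.880e-02  5.372e-01]
 [ 1.000e-04 -1.880e-02 -9.998e-01 -1.414e-01]
 [-1.000e+00 -1.000e-04 -1.000e-04  1.136e-01]
 [ 0.000e+00  0.000e+00  0.000e+00  1.000e+00]] 8.35 [ 0.56405663  0.22805908 -0.03017836] 0.5242466735662463
((538.1828002929688, -109.40341186523438), (79.67823028564453, 23.24846839904785), 89.26020050048828) [0.05327294 0.05513148]
```

View pics/w6.png

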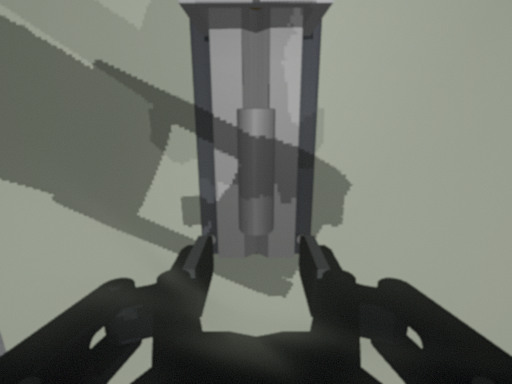

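Call:
servo_tool(targets=[0,0,17,0,0,0,15,0,0,0,0,0,0,0,0,0,0,0,0,0], fingers=0)

```text
time_s: 8.85
eef_pos: [0.5367, -0.1723, 0.1134]
eef_rot: [-0.495, -0.504, -0.496, 0.504]
wrist_force: [-0.6, -0.6, -0.2]
opening: -0.0
```

Call:
servo_tool(targets=[20,0,0,0,20,0,0,0,5,0,0,0,2,0,0,0,0,0,0,0])

```text
time_s: 9.35
eef_pos: [0.5372, -0.1725, 0.0672]
eef_rot: [0.496, 0.504, 0.496, -0.504]
wrist_force: [-0.0, -0.3, -0.7]
opening: 0.001
```

```bash
python3 - <<'E'
from h import *
p,d,K,C=cam("wrist");cv2.imwrite("pics/w7.png",p)
o,T=tool();print(T.round(4),o["time_s"],o["wrist_force"],o["opening"])
W=cloud(d,K,C);P=W[d>0]
q=P[(abs(P[:,0]-.538)<.03)&(P[:,1]>-.16)&(P[:,1]<-.04)&(P[:,2]>.045)&(P[:,2]<.065)]
r=cv2.minAreaRect((q[:,[0,1]]*1000).astype(np.float32));print(r,np.percentile(q[:,2],[50,95]))
E
```

```text
[[ 1.000e-03  9.999e-01 -1.670e-02  5.375e-01]
 [-6.000e-04 -1.670e-02 -9.999e-01 -1.727e-01]
 [-1.000e+00  1.000e-03  5.000e-04  6.760e-02]
 [ 0.000e+00  0.000e+00  0.000e+00  1.000e+00]] 9.4 [0.15944592 0.25693589 0.19433521] 0.00735715088688406
((538.11962890625, -114.5604248046875), (91.05931854248047, 23.198474884033203), 88.94618225097656) [0.05335789 0.05527459]
```

View pics/w7.png

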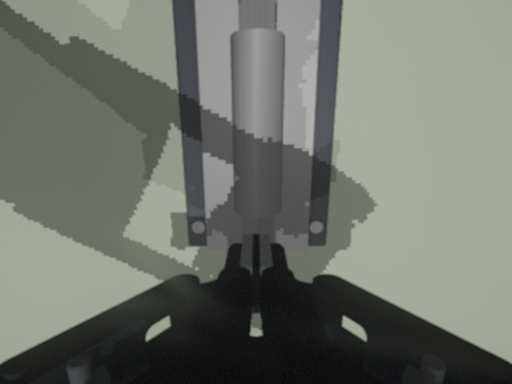

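Call:
servo_tool(targets=[2,0,-2,0,0,0,-3,0,0,0,-3,0,0,0,-3,0,0,0,-3,0])

```text
time_s: 9.9
eef_pos: [0.5373, -0.1587, 0.065]
eef_rot: [-0.496, -0.504, -0.496, 0.504]
wrist_force: [-0.3, -1.7, -0.2]
opening: -0.001
```

Call:
servo_tool(targets=[0,0,-3,0,0,0,-3,0,0,0,-3,0,0,0,-3,0,0,0,-3,0])

```text
time_s: 10.4
eef_pos: [0.5376, -0.1436, 0.065]
eef_rot: [-0.496, -0.504, -0.496, 0.504]
wrist_force: [-1.5, -3.7, 1.8]
opening: -0.001
```

Call:
servo_tool(targets=[0,0,-3,0,0,0,-3,0,0,0,-3,0,0,0,-3,0,0,0,-3,0])

```text
time_s: 10.9
eef_pos: [0.5378, -0.1285, 0.0649]
eef_rot: [-0.496, -0.504, -0.496, 0.504]
wrist_force: [-0.9, -3.9, 2.4]
opening: 0.005
```

Call:
servo_tool(targets=[0,0,-3,0,0,0,-3,0,0,0,-3,0,0,0,-3,0,0,0,-3,0])

```text
time_s: 11.4
eef_pos: [0.5381, -0.1134, 0.0649]
eef_rot: [0.496, 0.504, 0.496, -0.504]
wrist_force: [-0.7, -5.0, 3.2]
opening: -0.001
```

Call:
servo_tool(targets=[0,0,-2,0,0,0,-2,0,0,0,-2,0,0,0,-2,0,0,0,-2,0])

```text
time_s: 11.9
eef_pos: [0.5383, -0.1046, 0.0649]
eef_rot: [-0.496, -0.504, -0.495, 0.505]
wrist_force: [-1.5, -8.5, 3.1]
opening: 0.002
```

Call:
servo_tool(targets=[0,0,-2,0,0,0,-2,0,0,0,-2,0,0,0,-2,0,0,0,-2,0])

```text
time_s: 12.4
eef_pos: [0.5384, -0.0944, 0.0649]
eef_rot: [-0.496, -0.504, -0.495, 0.505]
wrist_force: [-1.7, -9.0, 3.5]
opening: -0.0
```

Call:
servo_tool(targets=[0,0,-2,0,0,0,-2,0,0,0,-2,0,0,0,-2,0,0,0,-2,0])

```text
time_s: 12.9
eef_pos: [0.5385, -0.0844, 0.0649]
eef_rot: [-0.496, -0.504, -0.495, 0.505]
wrist_force: [-1.1, -9.1, 2.9]
opening: -0.001
```

Call:
servo_tool(targets=[-0.3,0,-2,0,0,0,-2,0,0,0,-2,0,0,0,-2,0,0,0,-1,0])

```text
time_s: 13.4
eef_pos: [0.5386, -0.0749, 0.0649]
eef_rot: [-0.496, -0.504, -0.496, 0.504]
wrist_force: [0.6, -6.9, 2.0]
opening: 0.002
```

Call:
servo_tool(targets=[0,0,-1,0,0,0,-1,0,0,0,-1,0,0,0,-0.5,0,0,0,-0.15,0])

```text
time_s: 13.9
eef_pos: [0.5387, -0.0713, 0.0649]
eef_rot: [-0.496, -0.504, -0.495, 0.504]
wrist_force: [-0.3, -8.0, 2.4]
opening: 0.003
```

```bash
python3 - <<'E'
from h import *
p,d,K,C=cam("wrist");cv2.imwrite("pics/w8.png",p);np.savez("w8.npz",p=p,d=d,K=K,C=C)
o,T=tool();print(T.round(4),o["time_s"],o["wrist_force"],o["opening"])
p,d,K,C=cam("side");cv2.imwrite("pics/s8.png",cv2.resize(p[120:270,210:370],None,fx=4,fy=4))
o,T=tool();print(o["wrist_force"])
E
```

```text
[[ 2.000e-04  9.999e-01 -1.700e-02  5.387e-01]
 [-8.000e-04 -1.700e-02 -9.999e-01 -7.140e-02]
 [-1.000e+00  2.000e-04  8.000e-04  6.490e-02]
 [ 0.000e+00  0.000e+00  0.000e+00  1.000e+00]] 13.95 [ 0.25471871 -7.57870492  1.50445063] -0.002427687377991527
[ 0.20412948 -6.57097291  1.26525652]
```

View pics/w8.png

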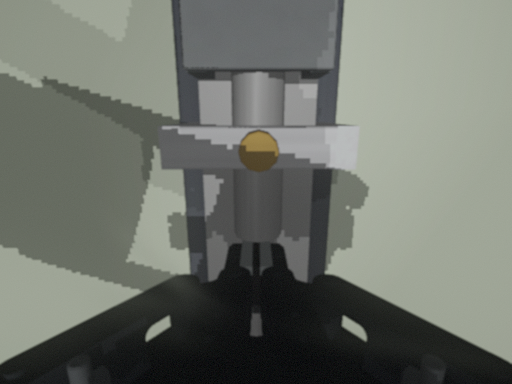

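View pics/s8.png

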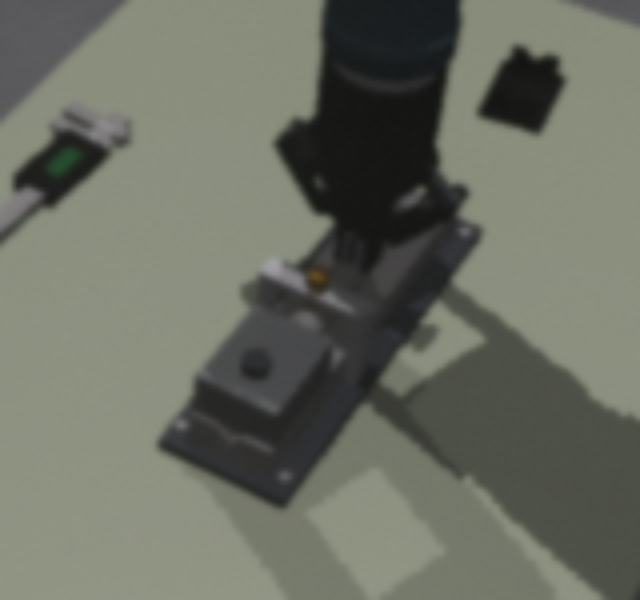

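Call:
servo_tool(targets=[0,0,-1,0,0,0,-1,0,0,0,-0.7,0,0,0,-0.4,0,0,0,-0.2,0])

```text
time_s: 14.5
eef_pos: [0.5388, -0.0681, 0.0649]
eef_rot: [-0.496, -0.504, -0.495, 0.504]
wrist_force: [0.3, -7.3, 1.6]
opening: -0.003
```

Call:
servo_tool(targets=[0,0,-0.15,0,0,0,-0.15,0,0,0,-0.15,0,0,0,-0.15,0,0,0,-0.15,0])

```text
time_s: 15.0
eef_pos: [0.5388, -0.0674, 0.0649]
eef_rot: [-0.496, -0.504, -0.495, 0.504]
wrist_force: [0.0, -7.6, 0.9]
opening: 0.001
```

Call:
servo_tool(targets=[0,0,-0.15,0,0,0,-0.15,0,0,0,-0.15,0,0,0,-0.15,0,0,0,-0.15,0])

```text
time_s: 15.5
eef_pos: [0.5388, -0.0666, 0.0649]
eef_rot: [-0.496, -0.504, -0.495, 0.504]
wrist_force: [0.5, -8.2, 1.1]
opening: -0.004
```

Call:
servo_tool(targets=[0,0,-0.15,0,0,0,-0.15,0,0,0,-0.15,0,0,0,-0.15,0,0,0,-0.15,0])

```text
time_s: 16.0
eef_pos: [0.5388, -0.0659, 0.0649]
eef_rot: [-0.496, -0.504, -0.495, 0.504]
wrist_force: [-0.4, -7.2, 2.1]
opening: 0.002
```

Call:
servo_tool(targets=[0,0,-0.15,0,0,0,-0.15,0,0,0,-0.15,0,0,0,-0.15,0,0,0,-0.15,0])

```text
time_s: 16.5
eef_pos: [0.5388, -0.0652, 0.0649]
eef_rot: [-0.496, -0.504, -0.495, 0.504]
wrist_force: [-0.3, -7.4, 1.7]
opening: 0.003
```

Call:
servo_tool(targets=[0,0,-0.15,0,0,0,-0.15,0,0,0,-0.15,0,0,0,-0.15,0,0,0,-0.15,0])

```text
time_s: 17.0
eef_pos: [0.5388, -0.0644, 0.0649]
eef_rot: [-0.496, -0.504, -0.495, 0.504]
wrist_force: [0.5, -7.0, 0.8]
opening: 0.003
```

Call:
servo_tool(targets=[0,0,-0.15,0,0,0,-0.15,0,0,0,-0.15,0,0,0,-0.15,0,0,0,-0.15,0])

```text
time_s: 17.5
eef_pos: [0.5388, -0.0636, 0.0649]
eef_rot: [-0.496, -0.504, -0.495, 0.504]
wrist_force: [0.2, -7.1, 1.1]
opening: 0.001
```

Call:
servo_tool(targets=[0,0,-0.15,0,0,0,-0.15,0,0,0,-0.15,0,0,0,-0.15,0,0,0,-0.15,0])

```text
time_s: 18.0
eef_pos: [0.5388, -0.0629, 0.0649]
eef_rot: [-0.496, -0.504, -0.495, 0.504]
wrist_force: [-0.3, -7.8, 0.4]
opening: -0.003
```

Call:
servo_tool(targets=[0,0,-0.15,0,0,0,-0.15,0,0,0,-0.15,0,0,0,-0.15,0,0,0,-0.15,0])

```text
time_s: 18.5
eef_pos: [0.5389, -0.0621, 0.0649]
eef_rot: [-0.496, -0.504, -0.495, 0.504]
wrist_force: [0.8, -7.5, 1.6]
opening: -0.0
```

Call:
servo_tool(targets=[0,0,-0.15,0,0,0,-0.15,0,0,0,-0.15,0,0,0,-0.15,0,0,0,-0.15,0])

```text
time_s: 19.0
eef_pos: [0.5389, -0.0614, 0.0649]
eef_rot: [-0.496, -0.504, -0.495, 0.504]
wrist_force: [0.8, -6.8, 0.9]
opening: -0.005
```

Call:
servo_tool(targets=[0,0,-0.15,0,0,0,-0.15,0,0,0,-0.15,0,0,0,-0.15,0,0,0,-0.15,0])

```text
time_s: 19.5
eef_pos: [0.5389, -0.0606, 0.0649]
eef_rot: [-0.496, -0.504, -0.495, 0.504]
wrist_force: [1.3, -7.2, 1.5]
opening: -0.001
```

Call:
servo_tool(targets=[0,0,-0.15,0,0,0,-0.15,0,0,0,-0.15,0,0,0,-0.15,0,0,0,-0.15,0])

```text
time_s: 20.0
eef_pos: [0.5389, -0.0599, 0.0649]
eef_rot: [-0.496, -0.504, -0.495, 0.504]
wrist_force: [1.5, -7.0, 0.7]
opening: 0.002
```

Call:
servo_tool(targets=[0,0,-0.15,0,0,0,-0.15,0,0,0,-0.15,0,0,0,-0.15,0,0,0,-0.15,0])

```text
time_s: 20.5
eef_pos: [0.5389, -0.0591, 0.0649]
eef_rot: [-0.496, -0.504, -0.495, 0.504]
wrist_force: [-0.2, -7.3, 0.8]
opening: 0.001
```

Call:
servo_tool(targets=[0,0,-0.15,0,0,0,-0.15,0,0,0,-0.15,0,0,0,-0.15,0,0,0,-0.15,0])

```text
time_s: 21.0
eef_pos: [0.5389, -0.0583, 0.0649]
eef_rot: [-0.496, -0.504, -0.496, 0.504]
wrist_force: [0.2, -6.7, 1.4]
opening: 0.003
```

Call:
servo_tool(targets=[0,0,-0.15,0,0,0,-0.15,0,0,0,-0.15,0,0,0,-0.15,0,0,0,-0.15,0])

```text
time_s: 21.5
eef_pos: [0.5389, -0.0576, 0.0649]
eef_rot: [-0.496, -0.504, -0.495, 0.504]
wrist_force: [-0.0, -6.7, 1.0]
opening: 0.002
```

Call:
servo_tool(targets=[0,0,-0.15,0,0,0,-0.15,0,0,0,-0.15,0,0,0,-0.15,0,0,0,-0.15,0])

```text
time_s: 22.0
eef_pos: [0.5389, -0.0569, 0.0649]
eef_rot: [-0.496, -0.504, -0.495, 0.504]
wrist_force: [-0.8, -7.9, -0.2]
opening: 0.0
```

Call:
servo_tool(targets=[0,0,-0.15,0,0,0,-0.15,0,0,0,-0.15,0,0,0,-0.15,0,0,0,-0.15,0])

```text
time_s: 22.5
eef_pos: [0.539, -0.0563, 0.0649]
eef_rot: [-0.496, -0.504, -0.495, 0.504]
wrist_force: [0.2, -7.5, 0.7]
opening: -0.003
```

Call:
servo_tool(targets=[0,0,-0.15,0,0,0,-0.15,0,0,0,-0.15,0,0,0,-0.15,0,0,0,-0.15,0])

```text
time_s: 23.0
eef_pos: [0.539, -0.0555, 0.0649]
eef_rot: [-0.496, -0.504, -0.495, 0.504]
wrist_force: [0.5, -8.4, 1.4]
opening: -0.002
```

Call:
servo_tool(targets=[0,0,-0.15,0,0,0,-0.15,0,0,0,-0.15,0,0,0,-0.15,0,0,0,-0.15,0])

```text
time_s: 23.5
eef_pos: [0.539, -0.0548, 0.0649]
eef_rot: [-0.496, -0.504, -0.495, 0.505]
wrist_force: [0.3, -7.5, 1.4]
opening: 0.004
```

Call:
servo_tool(targets=[0,0,-0.12,0,0,0,-0.12,0,0,0,-0.12,0,0,0,-0.12,0,0,0,-0.12,0])

```text
time_s: 24.0
eef_pos: [0.539, -0.0542, 0.0649]
eef_rot: [-0.496, -0.504, -0.495, 0.504]
wrist_force: [-0.2, -8.1, 0.8]
opening: 0.003
```

Call:
servo_tool(targets=[0,0,-0.12,0,0,0,-0.12,0,0,0,-0.12,0,0,0,-0.12,0,0,0,-0.12,0])

```text
time_s: 24.5
eef_pos: [0.539, -0.0537, 0.0649]
eef_rot: [-0.496, -0.504, -0.495, 0.505]
wrist_force: [-0.5, -8.5, 0.2]
opening: 0.001
```

Call:
servo_tool(targets=[0,0,-0.12,0,0,0,-0.12,0,0,0,-0.12,0,0,0,-0.12,0,0,0,-0.12,0])

```text
time_s: 25.0
eef_pos: [0.539, -0.0535, 0.0649]
eef_rot: [-0.496, -0.504, -0.495, 0.505]
wrist_force: [-0.6, -10.8, 1.1]
opening: 0.003
```

Call:
servo_tool(targets=[0,0,-0.1,0,0,0,-0.1,0,0,0,-0.05,0,0,0,0,0,0,0,0,0])

```text
time_s: 25.5
eef_pos: [0.539, -0.0534, 0.0649]
eef_rot: [-0.496, -0.504, -0.495, 0.505]
wrist_force: [-0.2, -10.8, 0.5]
opening: -0.001
```

Call:
servo_tool(targets=[0,0,-0.1,0,0,0,-0.1,0,0,0,-0.1,0,0,0,0,0,0,0,0,0])

```text
time_s: 26.0
eef_pos: [0.539, -0.0533, 0.065]
eef_rot: [-0.496, -0.504, -0.495, 0.505]
wrist_force: [-0.6, -12.4, 1.2]
opening: -0.002
```

Call:
servo_tool(targets=[0,0,-0.1,0,0,0,-0.05,0,0,0,0,0,0,0,0,0,0,0,0,0])

```text
time_s: 26.5
eef_pos: [0.539, -0.0532, 0.0649]
eef_rot: [-0.496, -0.504, -0.495, 0.505]
wrist_force: [-0.5, -12.4, 0.0]
opening: 0.001
```

Call:
servo_tool(targets=[0,0,0,0,0,0,0,0,0,0,0,0,0,0,0,0,0,0,0,0])

```text
time_s: 27.0
eef_pos: [0.539, -0.0532, 0.0649]
eef_rot: [-0.496, -0.504, -0.495, 0.505]
wrist_force: [-0.6, -11.9, -0.2]
opening: -0.0
```

Call:
servo_tool(targets=[0,0,-0.1,0,0,0,-0.1,0,0,0,0,0,0,0,0,0,0,0,0,0])

```text
time_s: 27.5
eef_pos: [0.539, -0.0531, 0.065]
eef_rot: [-0.496, -0.504, -0.495, 0.505]
wrist_force: [-0.7, -12.1, -0.3]
opening: -0.002
```

Call:
servo_tool(targets=[0,0,0,0,0,0,0,0,0,0,0,0,0,0,0,0,0,0,0,0])

```text
time_s: 28.0
eef_pos: [0.539, -0.0531, 0.0649]
eef_rot: [-0.496, -0.504, -0.495, 0.505]
wrist_force: [0.3, -12.5, 0.1]
opening: -0.0
```

```bash
python3 - <<'E'
from h import *
o,T=tool();print(o["wrist_force"],o["eef_pos"])
p,d,K,C=cam("wrist");cv2.imwrite("pics/w9.png",p)
W=cloud(d,K,C);P=W[d>0]
q=P[(abs(P[:,0]-.539)<.008)&(P[:,1]>-.06)&(P[:,1]<-.025)&(P[:,2]>.048)&(P[:,2]<.06)]
print("pin y",np.sort(q[:,1])[[0,20,-20,-1]])
q=P[(abs(P[:,0]-.539)<.05)&(P[:,1]>-.06)&(P[:,1]<.0)&(P[:,2]>.066)&(P[:,2]<.076)]
print("bridge y",np.percentile(q[:,1],[1,99]))
o,T=tool();print(o["wrist_force"],o["eef_pos"])
E
```

```text
[  0.26419635 -12.4737427    0.11806504] [ 0.53902555 -0.0531345   0.06494467]
pin y [-0.04632635 -0.0455942  -0.02956126 -0.0281911 ]
bridge y [-0.0453106  -0.00497544]
[ -1.58229853 -12.82053737   0.42886253] [ 0.53902315 -0.05314222  0.06496121]
```

View pics/w9.png

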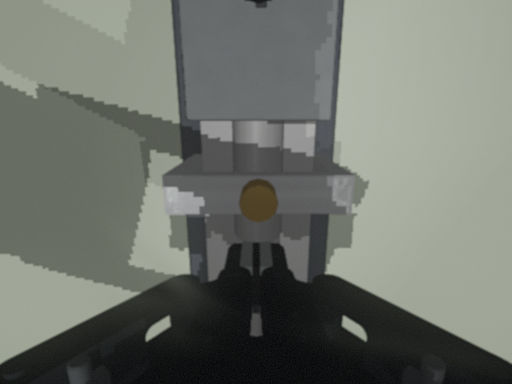

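Call:
servo_tool(targets=[0,0,-0.1,0,0,0,-0.1,0,0,0,-0.05,0,0,0,0,0,0,0,0,0])

```text
time_s: 28.55
eef_pos: [0.539, -0.0531, 0.065]
eef_rot: [-0.497, -0.503, -0.495, 0.505]
wrist_force: [-0.1, -12.9, -0.3]
opening: -0.001
```

Call:
servo_tool(targets=[0,0,0,0,0,0,0,0,0,0,0,0,0,0,0,0,0,0,0,0])

```text
time_s: 29.05
eef_pos: [0.5391, -0.0531, 0.065]
eef_rot: [-0.497, -0.504, -0.495, 0.505]
wrist_force: [-1.0, -13.4, 0.4]
opening: -0.001
```

Call:
servo_tool(targets=[0,0,0.5,0,0,0,1,0,0,0,3,0,0,0,5,0,0,0,8,0])

```text
time_s: 29.55
eef_pos: [0.5381, -0.0681, 0.0645]
eef_rot: [-0.495, -0.504, -0.497, 0.504]
wrist_force: [0.2, 0.1, 0.3]
opening: 0.001
```

Call:
servo_tool(targets=[0,0,15,0,0,0,15,0,-30,0,10,0,-40,0,0,0,-30,0,0,0])

```text
time_s: 30.05
eef_pos: [0.5383, -0.1106, 0.1671]
eef_rot: [0.496, 0.505, 0.495, -0.504]
wrist_force: [0.4, 0.3, 0.7]
opening: 0.003
```

```bash
python3 - <<'E'
from h import *
o,T=tool();print(o["wrist_force"],o["eef_pos"],o["time_s"])
p,d,K,C=cam("wrist");cv2.imwrite("pics/w10.png",p)
W=cloud(d,K,C);P=W[d>0]
q=P[(abs(P[:,0]-.539)<.006)&(P[:,1]>-.08)&(P[:,1]<-.025)&(P[:,2]>.05)&(P[:,2]<.06)]
print("pin y",np.sort(q[:,1])[[0,20,-20,-1]])
E
```

```text
[0.3854001  0.34310689 0.74812828] [ 0.5383172  -0.11056424  0.16706572] 30.05
pin y [-0.04121546 -0.04042871 -0.0260414  -0.02523417]
```

View pics/w10.png

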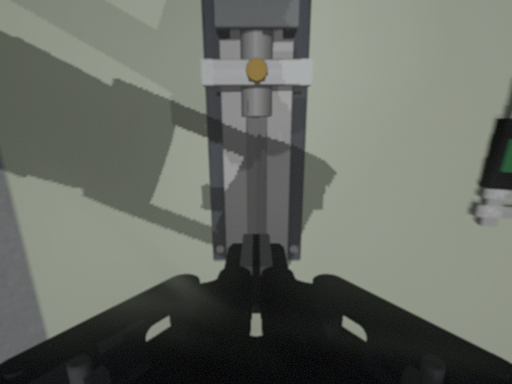

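Call:
servo_tool(targets=[0,0,0,0,0,0,0,0,0,0,0,0,0,0,0,0,0,0,0,0])

```text
time_s: 30.6
eef_pos: [0.5375, -0.1085, 0.164]
eef_rot: [-0.495, -0.504, -0.496, 0.504]
wrist_force: [0.9, -0.1, 1.0]
opening: -0.002
```

```bash
python3 -c "
from h import *
print(workorder.hand_in())"
```

```text
the job is handed in; nothing more can be done
None
```

The pin is in the gauge, pushed under the bridge and up against what I take to be the hard stop. I handed the job in at 30.6 s with the gripper clear of everything. The hand-in gives no verdict.

**What I did:** I lifted the pin from its rest, laid it in the open end of the groove and released it. I then pushed it from behind with closed fingers.

**Contact:** Sliding took about 7 to 8 N. The tool then stopped advancing and the force rose to 12–13.4 N, about 5 to 6 N above sliding. I held it there for over 2 s with no further travel, then backed off gently.

**Last checks:** The wrist picture shows the pin lying in the groove under the bridge and into the housing. Its tail is at y ≈ -41 mm, which puts its centre at gauge x ≈ 43 mm, inside the 33–57 mm home range. The final wrist force was near zero.

**Not confirmed:**
- I could not read the nose travel, so "fully home" rests on the felt stop and the measured position.
- The force on the stop is also indirect: wrist force minus sliding friction.
- Sliding took slightly more than the 3 to 7 N given, with up to 9 N under the plunger, probably because the fingertips were also pressing the pin slightly downward.

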